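# Line up alternator mounting lugs with a guide rod

### The arm

A 6-joint arm with a two-finger parallel gripper is mounted at the origin on the work surface. World frame = base frame: x ahead of the robot, y to its left, z up, the work surface at z = 0. Lengths are in m, angles in rad, forces in N, time in s.
With the tool pointing down it reaches from about 0.35 to 0.725 m from the base axis. Payload 6 kg.
Tool frame: the origin (TCP) lies midway between the tips of the shut fingers; the grasp point (between the pads) lies 19 mm behind it; y points along the fingers, z is the direction in which the jaws open and shut, and the axes are right-handed (so a half turn about y gives the same grasp; the last joint's range is limited). The gripper opens to 85 mm and grips with 20 to 120 N. Pads are 22 mm wide; open, the fingers measure 114 mm over their backs; the gripper's body (76 mm by 85 mm) begins 54 mm behind the grasp point. The pads swing forward as they close: fully open they stand 13 mm farther back than shut.
Start: joints at [-0.846, 0.04, 0.085, 0, -1.615, -0.334], TCP at [0.229, -0.555, 0.203] pointing down, gripper open.
Joint ranges: [-2.56, 2.56], [-1.29, 2.01], [-1.08, 1.49], [-3.29, 1.98], [-2.81, -0.18], [-2.99, 2.99]. Speed limits (rad/s): [2.57, 2.57, 3.01, 3.14, 3.14, 3.14].

### API

Orientations are given as a unit quaternion [x, y, z, w].
In Python, from station import readout, imaging, workorder gives the robot as it stands. The module is installed in compiled form; this text tells all that it offers.
- The arm moves only by the tool drive_tool, never from a script. Its argument "series" is a list of rows, each a list of 7 numbers: the finger opening in m, from 0 to 0.0854, then the shift along the world's x, y, z in m, then the turn, a rotation vector about the world's x, y, z in rad. In form: [[gripper, tx, ty, tz, wx, wy, wz], ...]. A call has 1 to 12 rows; each row shifts and turns the pose as measured when the row begins; what a row does not reach is not made up. A row lasts 1/10 s, in which the tool goes at most 50 mm and 8.59 degrees, less where a joint would pass 70% of its speed; a pose out of reach is approached as far as the arm can. A call is refused whole if a number of a shift passes 0.05 or a number of a turn 0.15, either way. A call with a gripper value outside its range is refused whole. The fingers move at their own pace and stop on an object; "squeeze" is the grip in N (left out, the last holds). Time passes only in rows, so rows that do not move let the fingers close. It gives the time, the measured TCP pose, the force and the opening at its end, in the units of the state.
- readout.state(): the state, without advancing time (a new reading comes with each control period).
- imaging.read_camera(name): name is "side" or "top" or "wrist"; returns the picture (420x560x3 uint8, red, green, blue); there is no depth.
- imaging.camera_params(name): a dict with "fx", "fy", "cx", "cy" (pixels), "cam_to_world" (4x4, takes a point from camera to world coordinates). Camera axes: x right, y down, z forward; pixel columns grow to the right and rows downward; lengths in m; the calibration is good to about 2 mm. A picture is of the moment at which its call begins: read the wrist's pose just before it. camera_params takes no time and is no camera call; for the wrist camera it gives the pose at the moment of the call.
- workorder.sign_off(): hands the job in, once; it reports no verdict.
The state is a dict: "t": time; "joint_pos": joint angles; "joint_velocities": joint speeds; "tau": joint torques, N m; "eef_pos": TCP position; "eef_rot": TCP orientation; "ft_force": force on the tool from outside, world axes, zero at the start; "moment": the same for the moment, N m; "grip_width": opening from 0.0 (shut) to 1.0 (fully open).
Only numpy, scipy, OpenCV 4.12 (cv2) and the standard library are available. Lean on these libraries where they do the work, as an engineer would, in place of code of your own. Each camera call takes 0.05 s, during which the arm holds its last target. There are 200 camera calls.

### The job

The alternator on the stand has its upper end housing sitting loose and turned, so the two mounting lugs are out of line: lift the red-handled guide rod out of the wooden tool block, thread it down through the bronze bushing of the upper lug while the lugs are still apart, then bring the upper housing round until the lugs line up and carry the rod on down through the lower lug's bushing until its tapered nose has come right out below. Finish still holding the rod by its handle, upright and still, spanning both bushings with the handle clear above the upper lug: do not let go, my mate drops the through-bolts in while you hold. Leave the rotor, the pulley and the two brush holders where they lie.

Things in the scene. Friction and masses are not known exactly. Their poses are not given: they have to be found in the camera images.
- guide_rod: the guide rod, loose, 150 g: steel shank 12 mm across, with a red cylindrical handle 20 mm across and 45 mm tall on top (the handle's flat underside, 118 mm above the nose tip, is its shoulder). The lowest 12 mm is a nose tapering from 12 to 6 mm. Total length 163 mm. Origin at the centre of the nose tip, z along the rod towards the handle. It starts upright in a 13.5 mm hole of the tool block, 72 mm deep, standing on the hole's bottom with its tip 8 mm above the bench
- rod_tip (a point): centre of the guide rod's nose tip (the origin of the rod)
- rod_grip (a point): centre of the rod's red handle, 140.5 mm above the nose tip: where to grip it
- tool_block: dark wooden tool block, fixed, 75 mm (x) by 130 mm (y) by 80 mm tall; origin at the centre of its underside, the guide rod's hole is at its centre. Three short punches near its ends stand up to 30 mm above its top
- alternator: alternator standing on end, shaft axis vertical, on a grey stand fixed to the bench; origin on its axis at bench level, x pointing towards the lower lug. Lower (drive-end) housing and laminated stator, 132 mm across, up to 112 mm above the bench, none of it moves; the loose upper housing sits on top and reaches 142 mm at its centre and 145 mm at its black regulator (on the side away from the lug)
- lower_bush (a point): centre of the lower lug's bronze bushing, 60 mm above the bench and 92 mm from the alternator's axis; through bore 14.5 mm, vertical, 22 mm long (49 to 71 mm above the bench); lug 31 mm across. z up
- upper_bush (a point): centre of the upper lug's bronze bushing, 121 mm above the bench and 92 mm from the alternator's axis; through bore 14.5 mm, vertical, 20 mm long (111 to 131 mm above the bench); lug 31 mm across. It turns with the upper housing. z up
- housing_top (a point): centre of the upper housing's top, on the alternator's vertical axis, 142 mm above the bench
- rear_housing (a joint): angle in rad of the loose upper housing about the alternator's vertical axis, counterclockwise from above; 0 when the upper lug stands straight above the lower one. It starts turned by 0.3 to 0.6 rad, turns freely between -0.9 and 0.9 against a light steady friction of 0.12 N m (about 1.3 N at the lug) and stays where it is left
- rotor_center (a point): bystander: steel claw-pole rotor 92 mm across with a copper commutator, lying along x on a wooden cradle; this point is its centre, 68 mm above the bench; 175 mm long, loose in the cradle's V-notches
- pulley_center (a point): bystander: dull zinc steel pulley lying flat, 62 mm across and 34 mm tall; this point is 15 mm above the bench; loose
- brush_a_center (a point): bystander: black plastic brush holder, 40 by 36 mm and 18 mm tall, loose; this point is its centre, 9 mm above the bench
- brush_b_center (a point): bystander: the other, equal brush holder, loose; its centre, 9 mm above the bench
Mind the look-alikes: they are no part of the job. There is more than one size of the guide_rod; the one meant has the size given above.

How it is judged:
By the outcome, as a careful person would: the job done as asked, in the order asked, and still so for the second after the job is handed in, while the arm keeps its last pose, push and grip.
It also fails if it takes over 53 s, if anything falls off the work surface, if the arm or the gripper's body presses on something with over 40 N, if the wrist force passes 120 N, or if a joint passes its speed limit or range.

## Working session

There is one attempt and no reset: what is moved stays moved. The work goes in short steps, Python scripts to look and compute and a tool call to move; the robot and the scene stay as the last step left them, time stands still between calls to the robot, and variables do not carry over. Pictures are saved under pics/ and viewed, about 8 in all and at most 12, crops included, and the job is handed in when it is done.

Besides the shell and the picture viewer there is one more tool, called after "Request:" as name(argument=value, ...), one argument or row to a line, values as JSON. drive_tool: Moves the arm, as the interface text tells. Its arguments: {"type":"object","properties":{"series":{"type":"array"},"squeeze":{"type":"number"}},"required":["series"]}

```bash
mkdir -p pics
cat > h.py <<'E'
import numpy as np, cv2
from station import readout, imaging, workorder
def shot(n,f=None):
    p=imaging.camera_params(n); im=imaging.read_camera(n)[:,:,::-1].copy()
    if f: cv2.imwrite('pics/'+f,im)
    return im,p
def ray(p,u,v):
    T=np.array(p['cam_to_world']); d=T[:3,:3]@np.array([(u-p['cx'])/p['fx'],(v-p['cy'])/p['fy'],1]); return T[:3,3],d
def onz(p,u,v,z):
    o,d=ray(p,u,v); return o+d*(z-o[2])/d[2]
def proj(p,X):
    T=np.array(p['cam_to_world']); c=T[:3,:3].T@(np.array(X)-T[:3,3]); return p['fx']*c[0]/c[2]+p['cx'],p['fy']*c[1]/c[2]+p['cy']
E
python3 - <<'E'
from h import *
s=readout.state(); print({k:np.round(v,3) for k,v in s.items()})
for n in('top','side'):
    im,p=shot(n,n+'0.png'); print(n,p['fx'],np.round(p['cam_to_world'],3).tolist())
a=cv2.imread('pics/top0.png');b=cv2.imread('pics/side0.png')
E
```

```text
{'t': np.float64(0.0), 'joint_pos': array([-0.846,  0.041,  0.084, -0.   , -1.616, -0.334]), 'joint_velocities': array([-0.001, -0.002, -0.   ,  0.   , -0.001, -0.001]), 'tau': array([ 0.0000e+00, -3.6822e+01,  3.4741e+01,  6.9320e+00, -5.0000e-03,
       -0.0000e+00]), 'eef_pos': array([ 0.229, -0.554,  0.202]), 'eef_rot': array([-0.693, -0.137,  0.137,  0.694]), 'ft_force': array([0.181, 0.19 , 0.191]), 'moment': array([0.006, 0.016, 0.062]), 'grip_width': np.float64(1.002)}
top 464.7434580293577 [[0.027, -0.99, 0.139, 0.414], [-0.999, -0.023, 0.033, -0.002], [-0.03, -0.14, -0.99, 1.003], [0.0, 0.0, 0.0, 1.0]]
side 401.75542150892903 [[0.994, -0.074, 0.079, 0.49], [-0.108, -0.724, 0.681, -0.561], [0.007, -0.686, -0.728, 0.722], [0.0, 0.0, 0.0, 1.0]]
```

View pics/top0.png

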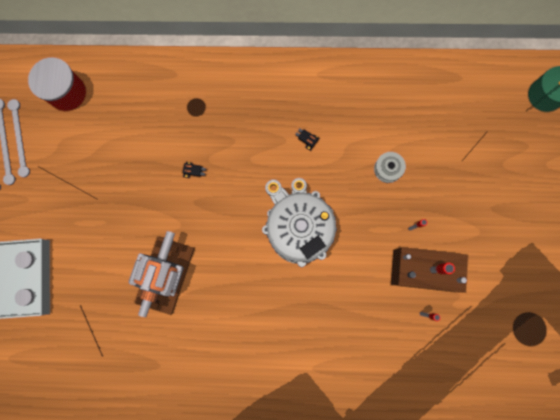

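View pics/side0.png

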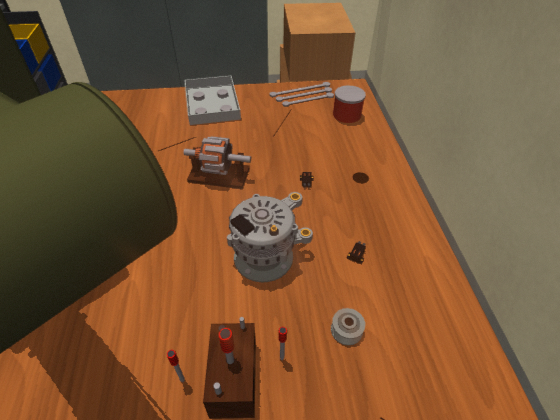

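Top: alternator hub (302,226), lugs (274,187) and (299,185). The left one (+y) should be the upper lug, since it sits higher in the side view at (295,198); the lower lug is at (305,235) there. There are three red handles: (447,269) stands in the dark block, (421,224) and (433,317) stand outside it. The block one fits the description. I'll confirm it in a crop and measure.

Run:
```python
from h import *
P={n:imaging.camera_params(n) for n in('top','side')}
t=cv2.imread('pics/top0.png');s=cv2.imread('pics/side0.png')
def blobs(im,lo,hi,roi,amin=8):
    x0,y0,x1,y1=roi; h=cv2.cvtColor(im[y0:y1,x0:x1],cv2.COLOR_BGR2HSV)
    m=cv2.inRange(h,np.array(lo),np.array(hi)); 
    if lo[0]==0: m|=cv2.inRange(h,np.array((174,lo[1],lo[2])),np.array((180,255,255)))
    n,l,st,c=cv2.connectedComponentsWithStats(m)
    return [(np.round(c[i]+[x0,y0],1).tolist(),(st[i]+[x0,y0,0,0,0]).tolist()) for i in range(1,n) if st[i][4]>=amin]
print('red top',blobs(t,(0,190,90),(4,255,255),(390,200,480,330)))
print('red side',blobs(s,(0,190,90),(4,255,255),(160,310,300,400)))
print('br top',blobs(t,(12,120,120),(30,255,255),(260,170,335,235)))
print('br side',blobs(s,(12,120,120),(30,255,255),(260,185,320,245)))
up=lambda im,x,y,w,h,k:cv2.resize(im[y:y+h,x:x+w],None,fx=k,fy=k,interpolation=cv2.INTER_CUBIC)
a=up(t,390,205,90,120,4);b=up(t,255,170,90,100,4);c=up(s,160,310,140,110,3);d=up(s,220,180,110,100,4)
o=np.zeros((600,800,3),np.uint8)
for im,(x,y,w,h) in((a,(0,0,300,300*120//90-100)),(b,(300,0,300,300)),(c,(0,300,380,299)),(d,(400,300,330,300))):
    if h!=300 and h!=299:h=300;w=225
    o[y:y+h,x:x+w]=cv2.resize(im,(w,h))
cv2.imwrite('pics/crop1.png',o)
```

```text
red top [([419.1, 223.5], [417, 221, 6, 5, 17]), ([442.7, 268.6], [437, 263, 16, 11, 82]), ([431.9, 316.0], [430, 314, 5, 6, 17])]
red side [([282.1, 333.6], [279, 327, 8, 12, 40]), ([224.9, 334.9], [219, 328, 13, 14, 64]), ([225.2, 347.3], [220, 342, 12, 11, 45]), ([171.4, 355.4], [167, 350, 9, 10, 25]), ([171.7, 361.7], [169, 360, 7, 5, 11])]
br top [([296.6, 186.4], [260, 170, 75, 65, 1744]), ([298.5, 184.9], [294, 181, 10, 9, 66]), ([272.7, 187.0], [268, 183, 10, 9, 77]), ([324.1, 215.2], [321, 212, 7, 7, 42])]
br side [([300.4, 205.8], [260, 185, 60, 60, 1385]), ([294.7, 196.3], [290, 193, 10, 7, 41]), ([273.4, 227.8], [271, 225, 6, 6, 28]), ([305.0, 232.2], [301, 229, 10, 7, 40])]
```

View pics/crop1.png

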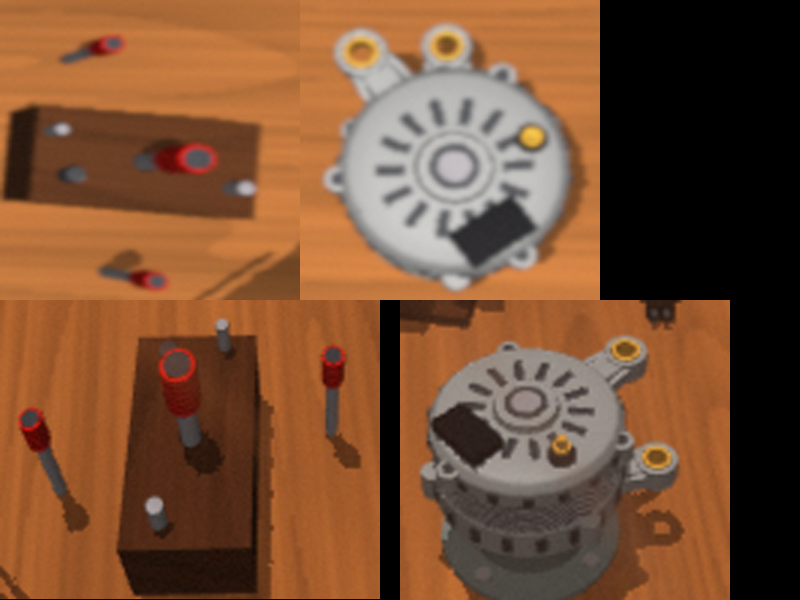

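The crop confirms it: the rod in the block, at top (450,268) and side (225,334), is the big-handled one. The two outside are thinner and shorter. The upper lug, with its arm on the housing, is at top (273,187) and side (294.5,196).

Run:
```python
from h import *
P={n:imaging.camera_params(n) for n in('top','side')}
def tri(a,b):
    o1,d1=ray(P['top'],*a);o2,d2=ray(P['side'],*b)
    A=np.c_[d1,-d2];k=np.linalg.lstsq(A,o2-o1,rcond=None)[0];p,q=o1+d1*k[0],o2+d2*k[1];return np.round((p+q)/2,4),round(float(np.linalg.norm(p-q)),4)
for n,a,b,z in(('rod',(449.5,268.3),(225.3,334.3),.171),('ub',(272.6,187),(294.6,196.1),.131),('lb',(298.5,185),(305.2,232.1),.071),('hub',(301.5,226),(262,214.5),.142)):
    print(n,tri(a,b),onz(P['top'],*a,z).round(4),onz(P['side'],*b,z).round(4))
```

```text
rod (array([ 0.4455, -0.2821,  0.1719]), 0.0) [ 0.4455 -0.2824  0.171 ] [ 0.4454 -0.2816  0.171 ]
ub (array([0.5924, 0.035 , 0.1312]), 0.001) [0.593 0.035 0.131] [0.5919 0.0351 0.131 ]
lb (array([ 0.6103, -0.0152,  0.071 ]), 0.0005) [ 0.6105 -0.0152  0.071 ] [ 0.61   -0.0152  0.071 ]
hub (array([ 0.5184, -0.0213,  0.1422]), 0.0013) [ 0.5178 -0.0214  0.142 ] [ 0.5191 -0.021   0.142 ]
```

Distances agree: upper bush to axis 93 mm, lower 92 mm, housing angle ≈ +0.585 rad. I'll move above the rod.

Request:
drive_tool(
  series=[
    [0.0854,0.027,0.034,0,0,0,0],
    [0.0854,0.027,0.034,0,0,0,0],
    [0.0854,0.027,0.034,0,0,0,0],
    [0.0854,0.027,0.034,0,0,0,0],
    [0.0854,0.027,0.034,0,0,0,0],
    [0.0854,0.027,0.034,0,0,0,0],
    [0.0854,0.027,0.034,0,0,0,0],
    [0.0854,0.027,0.034,0,0,0,0],
    [0.0854,0,0,0,0,0,0],
  ],
  squeeze=50,
)

```text
t: 1.0
eef_pos: [0.4478, -0.2698, 0.1957]
eef_rot: [-0.691, -0.134, 0.138, 0.697]
ft_force: [-0.3, -0.2, 0.8]
grip_width: 0.999
```

Request:
drive_tool(
  series=[
    [0.0854,-0.002,-0.012,0.004,0,0,0],
    [0.0854,0,0,0,0,0,0],
    [0.0854,0,0,0,0,0,0],
  ],
)

```text
t: 1.3
eef_pos: [0.4455, -0.2821, 0.1992]
eef_rot: [-0.69, -0.134, 0.139, 0.698]
ft_force: [0.7, 0.6, -0.2]
grip_width: 0.999
```

```bash
cat >> h.py <<'E'
from scipy.spatial.transform import Rotation as Ro
def level():
    s=readout.state(); R=Ro.from_quat(s['eef_rot']); y=R.as_matrix()[:,1]; f=np.cross(y,[0,0,-1]); z=R.as_matrix()[:,2]
    return 'tcp',np.round(s['eef_pos'],4),'levelrot',np.round(f,4),'jaw',round(float(np.degrees(np.arctan2(z[1],z[0]))),1),'F',np.round(s['ft_force'],1),'g',round(float(s['grip_width'])*85.4,1),'t',s['t']
E
python3 - <<'E'
from h import *
print(level()); im,p=shot('wrist','w1.png'); print([np.round(proj(p,[.4455,-.282,z]),0) for z in(.171,.126)])
E
```

```text
('tcp', array([ 0.4455, -0.2821,  0.1992]), 'levelrot', array([-0.009 , -0.0088, -0.    ]), 'jaw', 112.2, 'F', array([ 0.7,  0.6, -0.2]), 'g', 85.3, 't', 1.3)
[array([280., 234.]), array([279., 210.])]
```

View pics/w1.png

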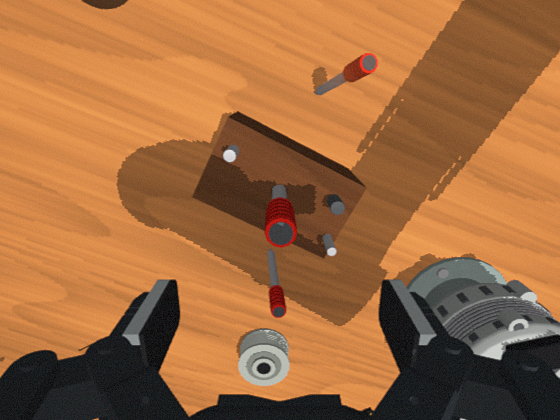

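The handle top shows at (281,233), against a prediction of (280,234), so it is on target. I'll descend and grip.

Request:
drive_tool(
  series=[
    [0.0854,0,0,-0.022,-0.009,-0.009,0],
    [0.0854,0,0,-0.022,0,0,0],
    [0.0854,0,0,-0.022,0,0,0],
    [0.0854,0,0,-0.004,0,0,0],
    [0.0854,0,0,0,0,0,0],
  ],
)

```text
t: 1.85
eef_pos: [0.4433, -0.286, 0.1285]
eef_rot: [0.695, 0.134, -0.133, -0.694]
ft_force: [-0.2, 0.2, 0.6]
grip_width: 1.002
```

Run:
```python
from h import *
print(level())
```

```text
('tcp', array([ 0.4433, -0.286 ,  0.1285]), 'levelrot', array([0.0017, 0.0029, 0.    ]), 'jaw', 111.8, 'F', array([-0.2,  0.2,  0.6]), 'g', 85.6, 't', 1.85)
```

Request:
drive_tool(
  series=[
    [0.0854,0.002,0.004,0,0.002,0.003,0],
    [0.0854,0,0,0,0,0,0],
    [0.0854,0,0,0,0,0,0],
  ],
)

```text
t: 2.15
eef_pos: [0.4463, -0.2828, 0.1316]
eef_rot: [0.695, 0.134, -0.132, -0.694]
ft_force: [-0.9, -0.3, 0.3]
grip_width: 1.0
```

Request:
drive_tool(
  series=[
    [0.015,0,0,0,0,0,0],
    [0.015,0,0,0,0,0,0],
    [0.015,0,0,0,0,0,0],
    [0.015,0,0,0,0,0,0],
    [0.015,0,0,0,0,0,0],
    [0.015,0,0,0,0,0,0],
    [0.015,0,0,0,0,0,0],
    [0.015,0,0,0,0,0,0],
  ],
  squeeze=60,
)

```text
t: 2.95
eef_pos: [0.4471, -0.2829, 0.1336]
eef_rot: [0.696, 0.135, -0.131, -0.693]
ft_force: [-0.4, -0.7, 1.4]
grip_width: 0.195
```

Run:
```python
from h import *
print(level())
```

```text
('tcp', array([ 0.4471, -0.2829,  0.1336]), 'levelrot', array([0.0021, 0.0056, 0.    ]), 'jaw', 111.7, 'F', array([-0.4, -0.7,  1.4]), 'g', 16.7, 't', 2.95)
```

Request:
drive_tool(
  series=[
    [0.015,0,0,0.007,0.002,0.005,0],
    [0.015,0,0,0.007,0,0,0],
    [0.015,0,0,0.007,0,0,0],
    [0.015,0,0,0.007,0,0,0],
    [0.015,0,0,0.007,0,0,0],
  ],
)

```text
t: 3.45
eef_pos: [0.4464, -0.2825, 0.1692]
eef_rot: [-0.694, -0.132, 0.134, 0.695]
ft_force: [1.0, 0.2, -1.6]
grip_width: 0.191
```

Run:
```python
from h import *
print(level())
```

```text
('tcp', array([ 0.4464, -0.2825,  0.1692]), 'levelrot', array([-0.0016, -0.003 , -0.    ]), 'jaw', 111.7, 'F', array([ 1. ,  0.2, -1.6]), 'g', 16.3, 't', 3.45)
```

Request:
drive_tool(
  series=[
    [0.015,0,0,0.008,-0.002,-0.003,0],
    [0.015,0,0,0.008,0,0,0],
    [0.015,0,0,0.008,0,0,0],
    [0.015,0,0,0.008,0,0,0],
    [0.015,0,0,0.008,0,0,0],
    [0.015,0,0,0.01,0,0,0],
    [0.015,0,0,0.015,0,0,0],
    [0.015,0,0,0.015,0,0,0],
    [0.015,0,0,0.015,0,0,0],
    [0.015,0,0,0.012,0,0,0],
  ],
)

```text
t: 4.45
eef_pos: [0.4458, -0.2823, 0.2848]
eef_rot: [0.695, 0.133, -0.133, -0.694]
ft_force: [0.1, -0.6, -1.7]
grip_width: 0.193
```

Run:
```python
from h import *
print(level())
```

```text
('tcp', array([ 0.4458, -0.2823,  0.2848]), 'levelrot', array([ 0.0004, -0.    ,  0.    ]), 'jaw', 111.7, 'F', array([ 0.1, -0.6, -1.7]), 'g', 16.5, 't', 4.45)
```

Request:
drive_tool(
  series=[
    [0.015,0.014,0.015,0.005,0,0,0],
    [0.015,0.02,0.03,0.001,0,0,0],
    [0.015,0.02,0.03,0,0,0,0],
    [0.015,0.02,0.035,0,0,0,0],
    [0.015,0.02,0.035,0,0,0,0],
    [0.015,0.015,0.035,0,0,0,0],
    [0.015,0.015,0.035,0,0,0,0],
    [0.015,0.008,0.035,0,0,0,0],
    [0.015,0.005,0.03,0,0,0,0],
    [0.015,0.003,0.015,0,0,0,0],
    [0.015,0,0.005,0,0,0,0],
    [0.015,0,0,0,0,0,0],
  ],
)

```text
t: 5.65
eef_pos: [0.5896, 0.029, 0.2968]
eef_rot: [0.696, 0.132, -0.132, -0.693]
ft_force: [1.0, 0.3, -1.5]
grip_width: 0.192
```

Run:
```python
from h import *
print(level())
```

```text
('tcp', array([0.5896, 0.029 , 0.2968]), 'levelrot', array([0.0036, 0.0015, 0.    ]), 'jaw', 111.5, 'F', array([ 1. ,  0.3, -1.5]), 'g', 16.4, 't', 5.65)
```

Request:
drive_tool(
  series=[
    [0.015,0.003,0.006,-0.009,0.004,0.002,0],
    [0.015,0,0,-0.009,0,0,0],
    [0.015,0,0,-0.008,0,0,0],
    [0.015,0,0,0,0,0,0],
  ],
)

```text
t: 6.05
eef_pos: [0.5923, 0.032, 0.2686]
eef_rot: [-0.695, -0.13, 0.131, 0.695]
ft_force: [-0.2, 0.5, -1.9]
grip_width: 0.191
```

Run:
```python
from h import *
print(level())
a,pa=shot('side','s2.png'); b,pb=shot('top','t2.png');c,pc=shot('wrist','w2.png')
print(level())
up=lambda im,x,y,w,h,k:cv2.resize(im[y:y+h,x:x+w],None,fx=k,fy=k,interpolation=cv2.INTER_CUBIC)
cv2.imwrite('pics/c2.png',np.hstack([up(a,230,110,100,100,4),up(c,180,100,200,200,2)]))
for z in(.131,):print(proj(pa,[.5924,.035,z]),proj(pb,[.5924,.035,z]),proj(pc,[.5924,.035,z]))
```

```text
('tcp', array([0.5923, 0.032 , 0.2686]), 'levelrot', array([-0.0005, -0.0009, -0.    ]), 'jaw', 111.3, 'F', array([-0.2,  0.5, -1.9]), 'g', 16.3, 't', 6.05)
('tcp', array([0.5929, 0.0321, 0.2708]), 'levelrot', array([-0.0007,  0.002 ,  0.    ]), 'jaw', 111.3, 'F', array([ 0. , -0.6, -1.8]), 'g', 16.5, 't', 6.2)
(np.float64(294.83041149712665), np.float64(196.1050697885864)) (np.float64(272.6178409218127), np.float64(187.28493435968699)) (np.float64(283.11924883530486), np.float64(186.75075909069912))
```

View pics/c2.png

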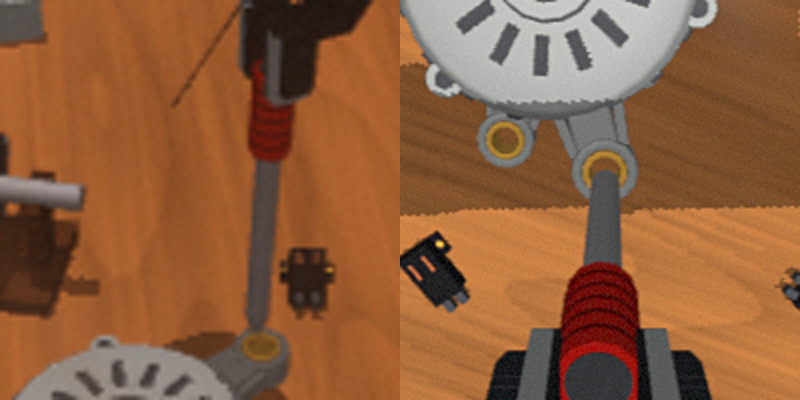

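The view shows the nose tip just over the upper bushing: side ≈(294,191), wrist ≈(282,186). I'll triangulate the tip against the bushing in the same two views.

Run:
```python
from h import *
pa=imaging.camera_params('side');pc=imaging.camera_params('wrist')
def tri(a,b):
    o1,d1=ray(pa,*a);o2,d2=ray(pc,*b);k=np.linalg.lstsq(np.c_[d1,-d2],o2-o1,rcond=None)[0];p,q=o1+d1*k[0],o2+d2*k[1];return np.round((p+q)/2,4),round(float(np.linalg.norm(p-q)),4)
print('tip',tri((294.2,191),(282,186)),'bush',tri((295.2,196.5),(282.5,185)))
a=cv2.imread('pics/s2.png');c=cv2.imread('pics/w2.png')
u=lambda im,x,y,w,h,k:cv2.resize(im[y:y+h,x:x+w],None,fx=k,fy=k,interpolation=cv2.INTER_CUBIC)
cv2.imwrite('pics/c3.png',np.hstack([u(a,275,170,40,40,10),u(c,255,160,50,50,8)]))
for z in(.135,.14,.145,.15):print(z,[np.round(proj(p,[.5924,.035,z]),1) for p in(pa,pc)],[np.round(proj(p,[.5929,.0321,z]),1) for p in(pa,pc)])
```

```text
tip (array([0.5892, 0.0323, 0.1483]), 0.0019) bush (array([0.5924, 0.0343, 0.1302]), 0.0014)
0.135 [array([294.9, 194.7]), array([283.1, 187.4])] [array([295.3, 195.7]), array([279.9, 186.7])]
0.14 [array([295., 193.]), array([283.1, 188.9])] [array([295.4, 194. ]), array([279.9, 188.2])]
0.145 [array([295.1, 191.3]), array([283.2, 190.4])] [array([295.5, 192.2]), array([279.9, 189.8])]
0.15 [array([295.2, 189.5]), array([283.3, 192. ])] [array([295.6, 190.5]), array([279.9, 191.4])]
```

View pics/c3.png

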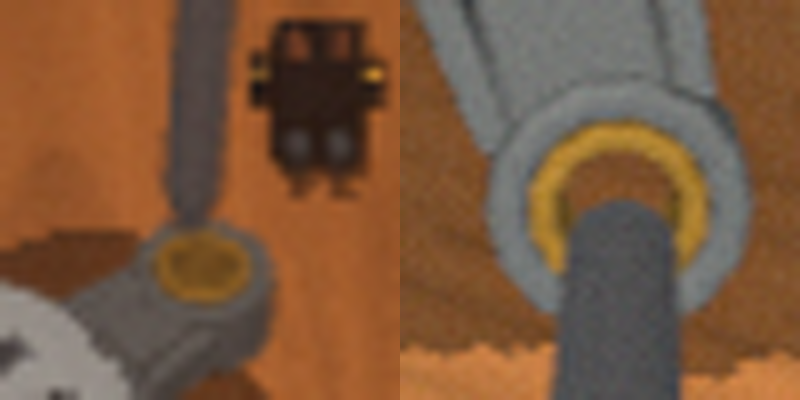

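Run:
```python
from h import *
pa=imaging.camera_params('side');pb=imaging.camera_params('top')
for v in(191.2,191.7,192.2):print(onz(pa,294.1,v,.145).round(4))
a=cv2.imread('pics/s2.png').astype(int)
# shank centreline in side view
for r in range(172,194,2):
    g=a[r,285:303]; sat=g.max(1)-g.min(1); i=np.where(sat<35)[0]+285; print(r,i.min() if len(i) else None,i.max() if len(i) else None)
b=cv2.imread('pics/t2.png'); cv2.imwrite('pics/c4.png',cv2.resize(b[140:220,240:340],None,fx=6,fy=6,interpolation=cv2.INTER_CUBIC))
print(level())
```

```text
[0.5904 0.0355 0.145 ]
[0.5902 0.034  0.145 ]
[0.59   0.0325 0.145 ]
172 293 297
174 293 297
176 293 302
178 292 302
180 292 302
182 292 302
184 292 302
186 292 296
188 292 295
190 292 295
192 292 295
('tcp', array([0.5929, 0.0321, 0.2708]), 'levelrot', array([-0.0007,  0.002 ,  0.    ]), 'jaw', 111.3, 'F', array([ 0. , -0.6, -1.8]), 'g', 16.5, 't', 6.2)
```

Tip relative to bush is about −2.6 mm in x and −0.5 mm in y. I'll correct that and enter with the nose only, where the margin is 4 mm.

Request:
drive_tool(
  series=[
    [0.015,0.0025,0.0005,0,0,0.002,0],
    [0.015,0,0,-0.005,0,0,0],
    [0.015,0,0,-0.006,0,0,0],
    [0.015,0,0,-0.006,0,0,0],
    [0.015,0,0,-0.001,0,0,0],
  ],
)

```text
t: 6.7
eef_pos: [0.596, 0.0326, 0.2525]
eef_rot: [-0.695, -0.131, 0.13, 0.695]
ft_force: [-0.1, -0.8, -2.6]
grip_width: 0.192
```

Run:
```python
from h import *
print(level())
a,pa=shot('side');c,pc=shot('wrist')
u=lambda im,x,y,w,h,k:cv2.resize(im[y:y+h,x:x+w],None,fx=k,fy=k,interpolation=cv2.INTER_CUBIC)
cv2.imwrite('pics/c5.png',np.hstack([u(a,275,170,40,40,10),u(c,255,160,50,50,8)]))
print(level())
```

```text
('tcp', array([0.596 , 0.0326, 0.2525]), 'levelrot', array([-0.0014,  0.0018,  0.    ]), 'jaw', 111.3, 'F', array([-0.1, -0.8, -2.6]), 'g', 16.4, 't', 6.7)
('tcp', array([0.5961, 0.0325, 0.2532]), 'levelrot', array([-0.0013,  0.0026,  0.    ]), 'jaw', 111.3, 'F', array([-0.5, -0.6, -0.9]), 'g', 16.6, 't', 6.8)
```

View pics/c5.png

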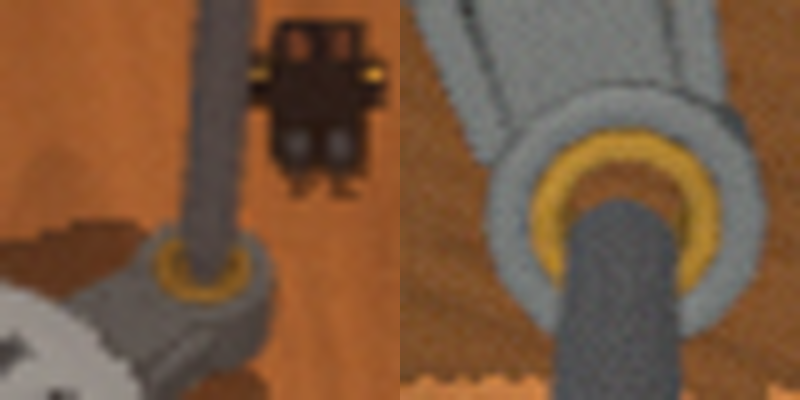

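No contact, and the nose is inside the ring. Offset is about +1 mm x and −0.4 mm y, so I'll trim and descend.

Request:
drive_tool(
  series=[
    [0.015,-0.001,0.0005,-0.003,-0.001,0.003,0],
    [0.015,0,0,-0.005,0,0,0],
    [0.015,0,0,-0.005,0,0,0],
    [0.015,0,0,-0.003,0,0,0],
  ],
)

```text
t: 7.2
eef_pos: [0.5953, 0.0331, 0.2369]
eef_rot: [-0.695, -0.131, 0.13, 0.695]
ft_force: [-0.0, 0.5, -2.2]
grip_width: 0.196
```

Run:
```python
from h import *
print(level())
```

```text
('tcp', array([0.5953, 0.0331, 0.2369]), 'levelrot', array([-0.0005,  0.0009,  0.    ]), 'jaw', 111.3, 'F', array([-0. ,  0.5, -2.2]), 'g', 16.8, 't', 7.2)
```

Free. Going on to tip z ≈ 0.091.

Request:
drive_tool(
  series=[
    [0.015,0,0,-0.005,0,0.001,0],
    [0.015,0,0,-0.005,0,0,0],
    [0.015,0,0,-0.005,0,0,0],
    [0.015,0,0,-0.004,0,0,0],
    [0.015,0,0,-0.002,0,0,0],
  ],
)

```text
t: 7.7
eef_pos: [0.595, 0.0331, 0.2133]
eef_rot: [-0.695, -0.13, 0.131, 0.695]
ft_force: [0.1, 0.2, -1.7]
grip_width: 0.196
```

Run:
```python
from h import *
print(level())
a,pa=shot('side');c,pc=shot('wrist')
u=lambda im,x,y,w,h,k:cv2.resize(im[y:y+h,x:x+w],None,fx=k,fy=k,interpolation=cv2.INTER_CUBIC)
cv2.imwrite('pics/c6.png',np.hstack([u(a,270,170,50,75,8),u(c,255,150,50,75,8)]))
```

```text
('tcp', array([0.595 , 0.0331, 0.2133]), 'levelrot', array([-0.0003, -0.0012, -0.    ]), 'jaw', 111.3, 'F', array([ 0.1,  0.2, -1.7]), 'g', 16.7, 't', 7.7)
```

View pics/c6.png

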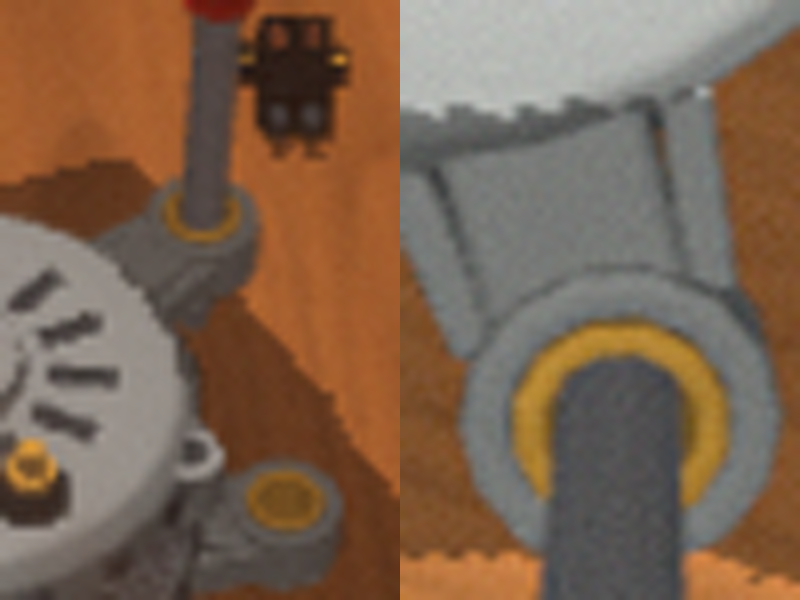

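Threaded: the rod passes down through the upper ring and the tip is at ~88 mm, above the lower lug's 71 mm. Now I'll swing the housing round along the arc (axis ≈ (0.518, −0.021), radius 92.5 mm).

Request:
drive_tool(
  series=[
    [0.015,0.0025,-0.0037,0,0,0,0],
    [0.015,0.0025,-0.0038,0,0,0,0],
    [0.015,0.0023,-0.0039,0,0,0,0],
    [0.015,0.0021,-0.004,0,0,0,0],
    [0.015,0.0019,-0.0041,0,0,0,0],
    [0.015,0.0016,-0.0042,0,0,0,0],
  ],
)

```text
t: 8.4
eef_pos: [0.6089, 0.0089, 0.2139]
eef_rot: [-0.694, -0.131, 0.131, 0.696]
ft_force: [-0.4, 1.4, -1.2]
grip_width: 0.192
```

Run:
```python
from h import *
print(level())
```

```text
('tcp', array([0.6089, 0.0089, 0.2139]), 'levelrot', array([-0.0026, -0.0012, -0.    ]), 'jaw', 111.4, 'F', array([-0.4,  1.4, -1.2]), 'g', 16.4, 't', 8.4)
```

Request:
drive_tool(
  series=[
    [0.015,0.0004,-0.0043,0,-0.003,-0.001,0],
    [0.015,0.0012,-0.0044,0,0,0,0],
    [0.015,0.001,-0.0044,0,0,0,0],
    [0.015,0.0008,-0.0044,0,0,0,0],
    [0.015,0.0005,-0.0045,0,0,0,0],
    [0.015,0.0002,-0.003,0,0,0,0],
  ],
)

```text
t: 9.0
eef_pos: [0.6134, -0.0187, 0.2139]
eef_rot: [0.695, 0.131, -0.131, -0.695]
ft_force: [-1.7, 2.1, -1.9]
grip_width: 0.195
```

Run:
```python
from h import *
print(level())
```

```text
('tcp', array([ 0.6134, -0.0187,  0.2139]), 'levelrot', array([ 0.0006, -0.0001,  0.    ]), 'jaw', 111.3, 'F', array([-1.7,  2.1, -1.9]), 'g', 16.6, 't', 9.0)
```

Request:
drive_tool(
  series=[
    [0.015,-0.0003,0.0012,0,0,0,0],
    [0.015,0,0,0,0,0,0],
  ],
)

```text
t: 9.2
eef_pos: [0.6133, -0.0185, 0.2141]
eef_rot: [0.695, 0.131, -0.131, -0.694]
ft_force: [0.0, 1.9, -2.3]
grip_width: 0.195
```

Run:
```python
from h import *
print(level())
a,pa=shot('side');c,pc=shot('wrist')
u=lambda im,x,y,w,h,k:cv2.resize(im[y:y+h,x:x+w],None,fx=k,fy=k,interpolation=cv2.INTER_CUBIC)
cv2.imwrite('pics/c7.png',np.hstack([u(a,280,185,50,75,8),u(c,255,130,50,75,8)]))
for X in([.6103,-.0152,.071],[.6107,-.0153,.131],[.6103,-.0152,.088]):print(np.round(proj(pa,X),1),np.round(proj(pc,X),1))
```

```text
('tcp', array([ 0.6133, -0.0185,  0.2141]), 'levelrot', array([0.0015, 0.0003, 0.    ]), 'jaw', 111.3, 'F', array([ 0. ,  1.9, -2.3]), 'g', 16.6, 't', 9.2)
[305.3 232.1] [284.6 183.4]
[307.1 212.8] [285.2 204. ]
[305.8 226.8] [284.8 188.4]
```

View pics/c7.png

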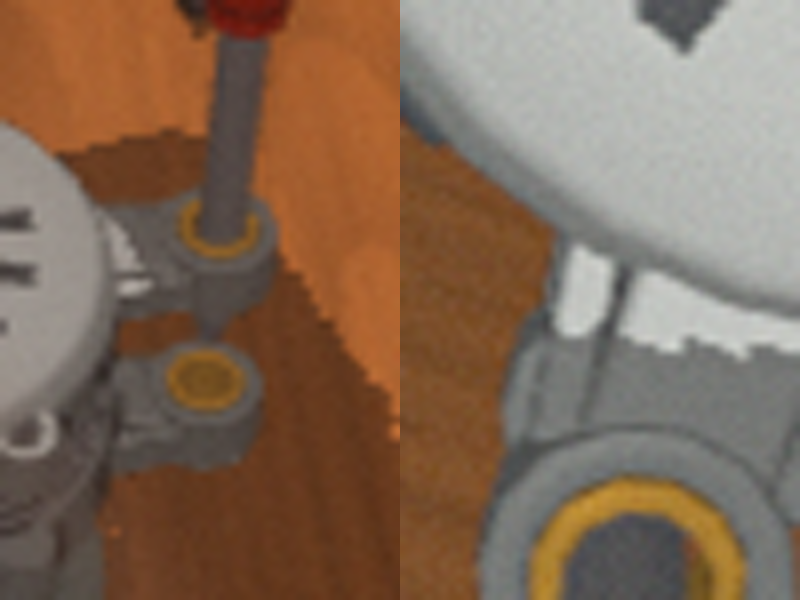

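The upper ring at (307.5,212.8) and lower ring at (305.6,232.5) are in line within ~1 mm of prediction. The tip at (306,226.9) is over the lower bore. I'll descend slowly.

Request:
drive_tool(
  series=[
    [0.015,0,0,-0.004,0.001,0,0],
    [0.015,0,0,-0.005,0,0,0],
    [0.015,0,0,-0.005,0,0,0],
    [0.015,0,0,-0.005,0,0,0],
    [0.015,0,0,-0.003,0,0,0],
  ],
)

```text
t: 9.8
eef_pos: [0.6133, -0.018, 0.1907]
eef_rot: [0.695, 0.131, -0.131, -0.695]
ft_force: [-0.0, 1.1, -1.4]
grip_width: 0.193
```

Run:
```python
from h import *
print(level())
```

```text
('tcp', array([ 0.6133, -0.018 ,  0.1907]), 'levelrot', array([0.0004, 0.001 , 0.    ]), 'jaw', 111.3, 'F', array([-0. ,  1.1, -1.4]), 'g', 16.5, 't', 9.8)
```

Tip is at ~65 mm, inside the lower bore, with no axial resistance.

Request:
drive_tool(
  series=[
    [0.015,0,0,-0.004,0,0.001,0],
    [0.015,0,0,-0.005,0,0,0],
    [0.015,0,0,-0.005,0,0,0],
    [0.015,0,0,-0.004,0,0,0],
  ],
)

```text
t: 10.2
eef_pos: [0.6132, -0.0176, 0.1712]
eef_rot: [-0.695, -0.131, 0.131, 0.695]
ft_force: [-0.2, 1.6, -0.5]
grip_width: 0.197
```

Run:
```python
from h import *
print(level())
```

```text
('tcp', array([ 0.6132, -0.0176,  0.1712]), 'levelrot', array([-0.    , -0.0001, -0.    ]), 'jaw', 111.3, 'F', array([-0.2,  1.6, -0.5]), 'g', 16.9, 't', 10.2)
```

Request:
drive_tool(
  series=[
    [0.015,0,0,-0.005,0,0,0],
    [0.015,0,0,-0.005,0,0,0],
    [0.015,0,0,-0.005,0,0,0],
    [0.015,0,0,-0.003,0,0,0],
    [0.015,0,0,0,0,0,0],
  ],
)

```text
t: 10.7
eef_pos: [0.6127, -0.0177, 0.1508]
eef_rot: [-0.695, -0.13, 0.131, 0.695]
ft_force: [-1.0, 0.8, -1.6]
grip_width: 0.195
```

Run:
```python
from h import *
print(level())
a,pa=shot('side');c,pc=shot('wrist')
u=lambda im,x,y,w,h,k:cv2.resize(im[y:y+h,x:x+w],None,fx=k,fy=k,interpolation=cv2.INTER_CUBIC)
cv2.imwrite('pics/c8.png',np.hstack([u(a,270,170,67,100,6),u(c,230,130,67,100,6)]))
for z in(.028,.037,.049,.131,.146,.191):print(z,np.round((np.array(proj(pa,[.6103,-.0152,z]))-[270,170])*6,0))
```

```text
('tcp', array([ 0.6127, -0.0177,  0.1508]), 'levelrot', array([ 0.0001, -0.0014,  0.    ]), 'jaw', 111.3, 'F', array([-1. ,  0.8, -1.6]), 'g', 16.6, 't', 10.7)
0.028 [206. 449.]
0.037 [207. 433.]
0.049 [209. 412.]
0.131 [222. 257.]
0.146 [224. 226.]
0.191 [232. 128.]
```

View pics/c8.png

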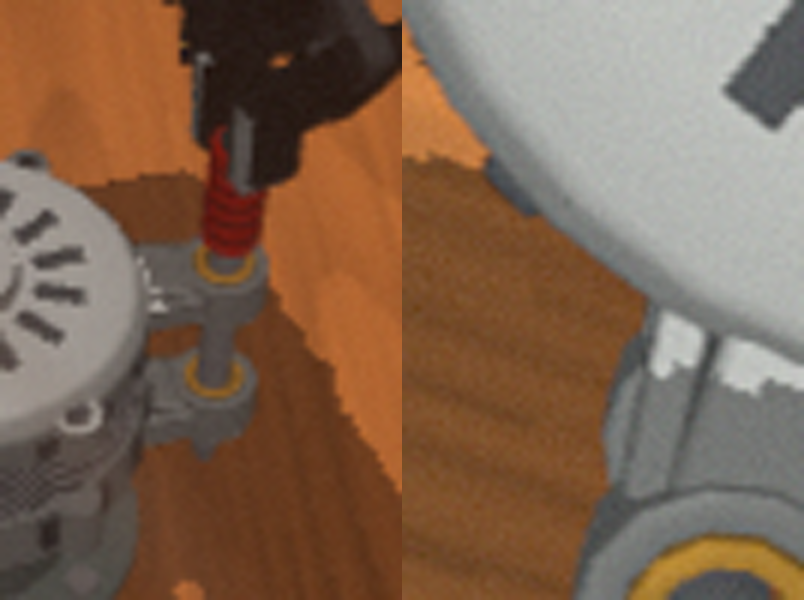

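The side view shows the handle underside clear above the upper lug, the shank spanning both rings at crop (225,265) and (215,378), and the nose tip out below the lower lug at (203,458). That puts the tip at ~25–26 mm and the shoulder at ~142 mm. I'll check that it is still, then hand in.

Run:
```python
from h import *
for _ in range(3): shot('side')
s=readout.state(); print(level(),np.abs(s['joint_velocities']).max())
if abs(s['eef_pos'][2]-.151)<.004 and np.abs(s['joint_velocities']).max()<.02: print(workorder.sign_off())
```

```text
('tcp', array([ 0.6129, -0.0176,  0.1513]), 'levelrot', array([-0.   , -0.001, -0.   ]), 'jaw', 111.3, 'F', array([-1.6,  1.3, -2.7]), 'g', 16.9, 't', 10.95) 0.0013912145302870035
the job is handed in; nothing more can be done
None
```

The job is handed in. The guide rod is held upright by its red handle, through both bushings, with the lugs lined up. I did it in the order asked: rod out of the block, down through the upper bushing, housing swung round with the rod, then on down through the lower bushing. It took about 11 s of the 53 s allowed.

**Last checks:**
- **Nose:** the tip is about 25–26 mm above the bench, so the whole taper is out below the lower lug's 49 mm underside.
- **Handle:** by my estimates its underside is 9–12 mm clear above the upper lug. The side image gave the lower figure and the arm position the higher.
- **Lugs:** before the last descent they were in line to about 1 mm, and the rod then went through freely.
- **Hold:** the rod was still (joint speeds about 0.001 rad/s), upright to about 0.001 rad, and wrist forces were under 4 N.
- **Bystanders:** I did not approach the rotor, pulley or brush holders, and did not photograph them all again at the end.

**Disagreements:**
- The grip reading was about 16.6 mm on a 20 mm handle, probably a scale error, since the hold stayed firm throughout.
- The arm's reported position and the camera positions differed by 2–3 mm. I aligned by the images.

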